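# Pin the spice rack latch with a hairpin clip

### The arm

A 7-joint arm with a two-finger parallel gripper is mounted at the origin on the work surface. World frame = base frame: x ahead of the robot, y to its left, z up, the work surface at z = 0. Lengths are in m, angles in degrees, forces in N, time in s.
With the tool pointing down it reaches from about 0.425 to 1.025 m from the base axis. Payload 9.4 kg.
Tool frame: the origin (TCP) lies between the finger pads; the fingertips stand 25 mm ahead of it and the grasp point (between the pads) lies 6 mm ahead of it; z points along the fingers, y is the line along which they close (so a half turn about z gives the same grasp; the last joint's range is limited). The gripper opens to 93 mm and grips with 3 to 60 N. Pads are 15 mm wide; open, the fingers measure 128 mm over their backs; the gripper's body (75 mm by 188 mm) begins 65 mm behind the grasp point.
Start: joints at [-77.79, 34.337, -0.143, 91.639, 0.103, 54.024, -4.572], TCP at [0.207, 0.695, 0.213] pointing down, gripper open.
Joint ranges: [-147.43, 147.43], [-19.82, 112.94], [-74.19, 73.91], [6.32, 146.72], [-59.91, 239.91], [6.04, 106.73], [-150.56, 150.56]. Speed limits (degrees/s): [127.2, 127.2, 172.46, 172.46, 180, 180, 180].

### API

Orientations are given as [roll, pitch, yaw] about the fixed x, y, z axes, in that order (R = Rz(yaw) Ry(pitch) Rx(roll)).
In Python, from cell import r, eyes, hand_in gives the robot as it stands. The module is installed in compiled form; this text tells all that it offers.
- The arm moves only by the tool move_arm, never from a script. Its argument "plan" is a list of rows, each an object with "xyz": the shift along the tool's x, y, z in mm, a list of three; "twist": the turn about the tool's z in rad; "fingers": the closure, from 0 (fully open) to 1 (shut). A call has 1 to 20 rows; each row is the pose to reach, as a shift and turn from the pose commanded when the call began, along the tool's axes at that moment; what a row does not reach only later rows make up. A row lasts 1/10 s, in which the tool goes at most 50 mm and 8.59 degrees, less where a joint would pass 70% of its speed; a pose out of reach is approached as far as the arm can. A call with a gripper value outside its range is refused whole. The fingers move at their own pace and stop on an object; "newtons" is the grip in N (left out, the last holds). Time passes only in rows, so rows that repeat a pose let the fingers close. It gives the time, the measured TCP pose, the force, the opening and the grip force at its end, in the units of the state.
- r.get_obs(): the state, without advancing time (a new reading comes with each control period).
- eyes.read_camera(name): name is "side" or "top"; returns the picture (480x640x3 uint8, red, green, blue); there is no depth.
- eyes.calibration(name): a dict with "fovy" (degrees; the focal length in pixels is half the picture's height over the tangent of half this angle, whatever the lens; pixels are square), "cx", "cy" (the principal point, pixels), "k1" (the pictures are not rectified: a ray, as slopes to the right and down, at radius r is drawn at 1 + k1 r^2 times it, then the intrinsics apply), "rvec" (rotation vector, rad) and "tvec" (3), from world to camera coordinates, as OpenCV has them. Camera axes: x right, y down, z forward; pixel columns grow to the right and rows downward; lengths in m; the calibration is good to about 2 mm. A picture is of the moment at which its call begins. calibration takes no time and is no camera call.
- hand_in(): hands the job in; it is judged then, once.
The state is a dict: "time_s": time; "q": joint angles; "joint_vel": joint speeds; "joint_torque": joint torques, N m; "tcp_pos": TCP position; "tool_rot": TCP orientation; "force": force on the tool from outside, world axes, zero at the start; "wrist_torque": the same for the moment, N m; "width": finger opening in m; "grasp_force": force on a finger pad.
Only numpy, scipy, OpenCV 4.12 (cv2) and the standard library are available. Lean on these libraries where they do the work, as an engineer would, in place of code of your own. Each camera call takes 0.05 s, during which the arm holds its last target. There are 200 camera calls.

### The job

Lock the spice rack: fold its latch lever down flat over the drilled stud, then take the hairpin clip from the steel tray and slide its straight leg through the cross hole from the front of the rack until the bowed leg has snapped over the stud and the clip sits fully home, hugging the shank; leave it there. Press the lever gently and push the clip by feel, stopping as soon as it meets the stud (a push of over about 15 N would be forcing it); and do not disturb the jar, the ramekin or the plate.

Things in the scene. Friction and masses are not known exactly. Their poses are not given: they have to be found in the camera images.
- rack: Wooden spice rack, fixed: 130 (x) x 280 (y) mm, flat top 100 mm above the counter, jars in its open front. Origin under its middle at counter level; x runs from its front (robot side) to its back, y to its left, z up. In the middle of its top stands the stud: a vertical polished steel pin, 19 mm across, 40 mm tall, with an 8 x 8 mm cross hole along x.
- hole (a point): Nominal middle of the stud's cross hole: over the rack's middle, 26 mm above its top; axes as the rack's. NOTE: the stud is clamped in an adjusting slot along x and may stand anywhere up to 17 mm before or behind this point; that offset is not measured (y and z are true). It does not give way under permitted forces.
- hinge (a point): Middle of the latch lever's hinge axis, 100 mm to the left (+y) of the hole in the rack's frame and 5 mm above the rack's top; the axis runs along the rack's x.
- lever (a joint): Latch lever angle, rad: 0 flat over the stud (towards the rack's -y), pi/2 upright; starts raised 0.8 to 1.25, stays where left (about 0.09 N m friction). Steel strap 72 mm wide, 4 mm thick, 136 mm long; stud slot 89 to 111 mm from the hinge, two ribs beside it (13 mm either side of the slot's middle, 4 mm thick) rise to 9 mm over mid-thickness. Plain to 84 mm out: push there.
- clip_grip (a point): Centre of the clip's black rubber grip block, 26 (x) x 22 (y) x 18 (z) mm: hold it across y. Clip axes: x along the legs to their tips, z up (also when inserted). It starts flat in the tray, the block's underside on the floor, tips away from the robot within about 35 deg. A wire loop sticks out 20 mm behind the block. Whole clip about 53 g.
- clip_seat (a point): Where the stud's axis sits when the clip is home: on the straight leg's axis, from the block's centre 23.5 mm ahead (+x), 4 mm to -y, 2 mm down. The straight leg is a 4.5 mm wire, its tip 74 mm ahead of the block's centre. At home a gap of about 1 mm is left between the block's front face and the stud: pushed on, it meets the stud and the force rises steeply.
- bow (a joint): Spread of the sprung bowed leg, rad: 0 relaxed, about 0.15 while its narrow waist rides over the stud (1 to 5 N of push, 3 to 6 N sideways), about 0.06 hugging at home. The leg lies beside the straight one on +y; its flared tip is 59 mm ahead of the block's centre and 10 mm to +y, its waist 9 to 12 mm ahead of clip_seat. Well past the waist the spring helps the clip home; else push it on.
- jar: Amber spice jar, 38 mm across, 55 mm tall, standing on the right (-y) end of the rack's top; origin at the middle of its underside. Leave alone.
- ramekin: Small glass ramekin, 72 mm across, 45 mm tall, in the tray beside the clip; origin at the middle of its underside. Leave alone.
- tray: Stainless tray on castors, 200 (x) x 240 mm (y), fixed, floor at 25 mm and rim at 40 mm above the counter; stands left or right of the rack; origin at counter level below its middle.
- plate: Green melamine plate, 190 mm across, 20 mm tall, on the other side; origin at the middle of its underside. Leave alone.

How it is judged:
By the outcome, as a careful person would: the job done as asked, in the order asked, and still so for the second after the job is handed in, with the robot touching nothing.
It also fails if it takes over 69 s, if anything falls off the work surface, if the arm or the gripper's body presses on something with over 40 N, if the wrist force passes 120 N, or if a joint passes its speed limit or range.

## Working session

There is one attempt and no reset: what is moved stays moved. The work goes in short steps, Python scripts to look and compute and a tool call to move; the robot and the scene stay as the last step left them, time stands still between calls to the robot, and variables do not carry over. Pictures are saved under pics/ and viewed, at most 10 in all, crops included, and the job is handed in when it is done.

Besides the shell and the picture viewer there is one more tool, called after "Call:" as a command line: name --argument value ..., lists and objects as JSON in quotes. move_arm: Moves the arm, as the interface text tells. Its arguments: {"type":"object","properties":{"plan":{"type":"array","items":{"type":"object","properties":{"xyz":{"type":"array","items":{"type":"number"}},"twist":{"type":"number"},"fingers":{"type":"number"}}}},"newtons":{"type":"number"}},"required":["plan"]}

```bash
mkdir -p pics
cat > h.py <<'E'
import numpy as np, cv2
from cell import r, eyes, hand_in
from scipy.spatial.transform import Rotation as Ro
def K(n):
    c=eyes.calibration(n); f=240/np.tan(np.radians(c["fovy"])/2)
    return c,f,cv2.Rodrigues(np.array(c["rvec"],float))[0],np.array(c["tvec"],float).ravel()
def ray(n,u,v):
    c,f,R,t=K(n); d=np.array([(u-c["cx"])/f,(v-c["cy"])/f]); s=d.copy()
    for _ in range(30): s=d/(1+c["k1"]*(s@s))
    return -R.T@t, R.T@np.array([s[0],s[1],1])
def plane(n,u,v,z):
    o,d=ray(n,u,v); return o+d*(z-o[2])/d[2]
def proj(n,p):
    c,f,R,t=K(n); q=R@np.array(p)+t; s=q[:2]/q[2]; s=s*(1+c["k1"]*(s@s)); return s*f+[c["cx"],c["cy"]]
def tri(n1,uv1,n2,uv2):
    o1,d1=ray(n1,*uv1);o2,d2=ray(n2,*uv2)
    a=np.linalg.lstsq(np.c_[d1,-d2],o2-o1,rcond=None)[0]
    p,q=o1+d1*a[0],o2+d2*a[1]; return (p+q)/2,np.linalg.norm(p-q)
def snap(n,name,box=None,sc=1):
    im=eyes.read_camera(n); cv2.imwrite(f"pics/{name}_raw.png",im[...,::-1])
    if box: im=im[box[1]:box[3],box[0]:box[2]]
    cv2.imwrite(f"pics/{name}.png",cv2.resize(im,None,fx=sc,fy=sc,interpolation=cv2.INTER_CUBIC)[...,::-1])
E
python3 - <<'E'
from h import *
snap("top","t0");snap("side","s0")
o=r.get_obs();print(o["tcp_pos"],o["tool_rot"],o["force"],o["width"])
for n in("top","side"): print(n,ray(n,320,240),K(n)[1])
E
```

```text
[0.20707494 0.69435125 0.21193654] [-1.79921203e+02  9.45194882e-03  1.63399201e+02] [-0.56783509  0.05218059 -0.01359978] 0.09322598090458471
top (array([0.38543967, 0.01899496, 1.45243907]), array([ 0.12140562,  0.01138524, -0.99256177])) 527.3578472973767
side (array([ 0.29178331, -0.85216889,  0.68675134]), array([ 0.26753145,  0.79523014, -0.54432462])) 454.0128120515725
```

View pics/t0.png

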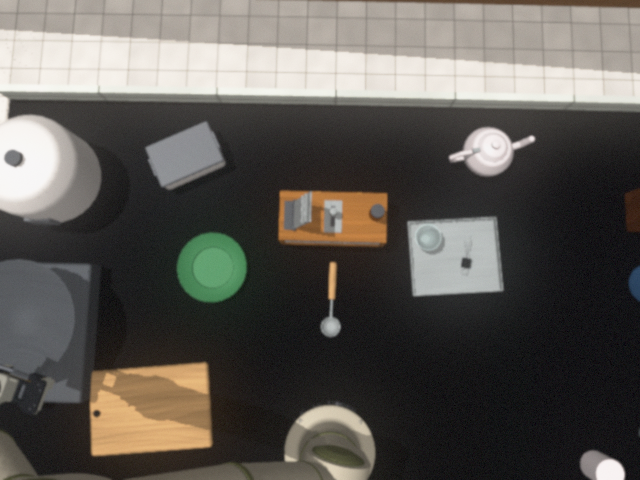

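View pics/s0.png

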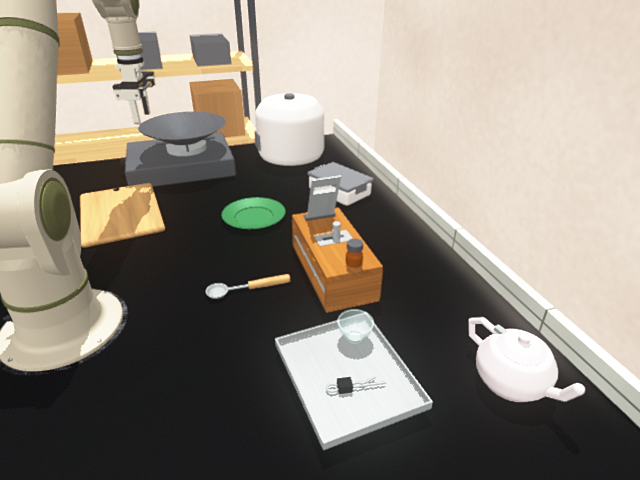

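The top view shows the rack around (332,218), with the lever raised at (300,208), the stud near (334,215) and the jar at (377,212). The tray is at (455,256), the clip block at (466,263), the ramekin at (429,238) and the plate at (212,267). The side view shows the lever at (322,198), the stud at (337,232) and the clip block at (345,385).

Run:
```python
from h import *
a=cv2.imread("pics/t0_raw.png");b=cv2.imread("pics/s0_raw.png")
C=lambda im,x,y,w,h,s:cv2.resize(im[y:y+h,x:x+w],(w*s,h*s),interpolation=cv2.INTER_CUBIC)
top=np.hstack([C(a,272,183,125,70,3),C(a,405,212,100,70,3)])
bot=np.hstack([C(b,285,170,105,140,2),C(b,320,365,75,40,5)[:, :375].copy() if 0 else cv2.copyMakeBorder(C(b,315,365,90,45,5),0,55,0,0,cv2.BORDER_CONSTANT)])
w=max(top.shape[1],bot.shape[1]); f=lambda m:cv2.copyMakeBorder(m,0,0,0,w-m.shape[1],cv2.BORDER_CONSTANT)
m=np.vstack([f(top),f(bot)]);print(m.shape);cv2.imwrite("pics/m0.png",m)
# black block masks
for n,im,(x,y,w,h) in(("top",a,(440,230,50,60)),("side",b,(325,368,70,35))):
    c=im[y:y+h,x:x+w];m=(c.max(2)<60).astype(np.uint8)
    k,l,s,ce=cv2.connectedComponentsWithStats(m)
    for i in range(1,k):
        if s[i,4]>20: print(n,s[i],ce[i]+[x,y],plane(n,*(ce[i]+[x,y]),.038), cv2.minAreaRect(np.argwhere(l==i)[:,::-1].astype(np.float32)))
# rack wood top mask
hsv=cv2.cvtColor(a,cv2.COLOR_BGR2HSV);m=cv2.inRange(hsv,(5,120,100),(25,255,255));m[:,:265]=0;m[:,400:]=0;m[:180]=0;m[255:]=0
m=cv2.morphologyEx(m,cv2.MORPH_CLOSE,np.ones((15,15)))
ct=max(cv2.findContours(m,0,1)[0],key=cv2.contourArea);print(cv2.minAreaRect(ct),cv2.boxPoints(cv2.minAreaRect(ct)), cv2.approxPolyDP(ct,3,True)[:,0])
```

```text
(490, 675, 3)
side [13 17 14  8 39] [344.15384615 389.87179487] [ 0.4992013  -0.36998649  0.038     ] ((19.5, 20.5), (7.0, 13.0), 90.0)
((332.3775939941406, 217.8969268798828), (108.66604614257812, 53.658233642578125), 1.4320961236953735) [[277.39102 243.35977]
 [278.7321  189.71829]
 [387.36417 192.43408]
 [386.0231  246.07556]] [[279 192]
 [280 240]
 [376 245]
 [386 241]
 [386 193]]
```

View pics/m0.png

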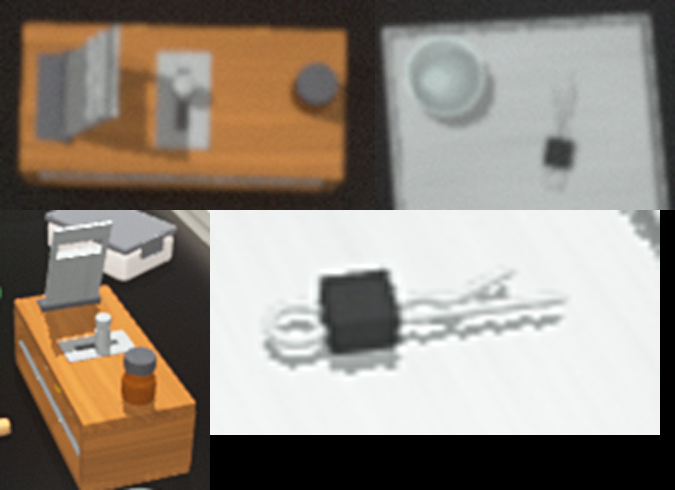

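The enlarged crops give these full-image pixels. In the top view the rack top corners are about (279,191), (388,193), (386,243) and (279,241), and the stud head is at (332,209). The clip block is at (466,263). In the side view the straight tip is near (386,383), the loop end near (327,388) and the stud's top centre at (336,223).

Run:
```python
from h import *
a=cv2.imread("pics/t0_raw.png");b=cv2.imread("pics/s0_raw.png")
np.set_printoptions(precision=4,suppress=True)
g=cv2.cvtColor(a,cv2.COLOR_BGR2GRAY)[252:274,456:478].astype(float);w=np.clip(150-g,0,None);w[w<40]=0
yy,xx=np.mgrid[252:274,456:478];c=np.array([(w*xx).sum(),(w*yy).sum()])/w.sum();print("blk",c,plane("top",*c,.043), plane("top",*c,.034))
# side block: dark mask bounds
g=cv2.cvtColor(b,cv2.COLOR_BGR2GRAY)[370:402,325:395];print("min",g.min())
m=(g<110).astype(np.uint8);k,l,s,ce=cv2.connectedComponentsWithStats(m);i=1+s[1:,4].argmax();cs=ce[i]+[325,370];print(s[i],cs);print("tri",tri("top",c,"side",cs))
tip=plane("side",386,382.6,.032);loop=plane("side",326.8,388,.034);print("tip",tip,"loop",loop)
p=plane("top",*c,.0385);d=tip-p;print("len",np.linalg.norm(d[:2]),"ang",np.degrees(np.arctan2(d[1],d[0])), "tip-loop",np.degrees(np.arctan2(*(tip-loop)[1::-1])),np.linalg.norm((tip-loop)[:2]))
R=[plane("top",*q,.1) for q in((279.3,191),(387.7,193),(386.3,243),(278.7,240.7))]
print(R,"mean",np.mean(R,0)); e=R[0]-R[1];print("yaw",np.degrees(np.arctan2(-e[0],e[1])),np.linalg.norm(e),np.linalg.norm(R[0]-R[3]),np.linalg.norm(R[1]-R[2]))
print("stud",plane("top",332.5,209.5,.14),plane("side",336,223.5,.14),tri("top",(332.5,209.5),"side",(336,223.5)))
# tray corners at rim
print("jar",plane("top",377.3,211.5,.155),"ram",plane("top",429,238,.06))
print("lever tip",[tri("top",u,"side",v) for u,v in(((311,192),(338,178)),)])
```

```text
blk [465.8403 262.604 ] [ 0.5049 -0.357   0.043 ] [ 0.5057 -0.3594  0.034 ]
min 49
[ 12   7  16  17 227] [344.3304 385.1145]
tri (array([ 0.5048, -0.3588,  0.0354]), np.float64(0.0015760487173049431))
tip [ 0.5775 -0.3737  0.032 ] loop [ 0.473  -0.3539  0.034 ]
len 0.07386908974078642 ang -12.145426545537902 tip-loop -10.725246692598034 0.10633923039633063
[array([0.6777, 0.1437, 0.1   ]), array([ 0.6782, -0.1397,  0.1   ]), array([ 0.5466, -0.1368,  0.1   ]), array([0.5468, 0.1412, 0.1   ])] mean [0.6123 0.0021 0.1   ]
yaw 0.09950579845221312 0.2833962485523958 0.13092010490185674 0.13165166510576734
stud [0.6242 0.0042 0.14  ] [0.6186 0.0023 0.14  ] (array([0.6221, 0.0048, 0.1385]), np.float64(0.004826675116938643))
jar [ 0.6187 -0.1075  0.155 ] ram [ 0.5671 -0.255   0.06  ]
lever tip [(array([0.6455, 0.0577, 0.2289]), np.float64(0.00699411796960725))]
```

```bash
cat >> h.py <<'E'
def go(*targets):
    "world xyz (m), yaw deg -> shifts in tool axes (mm), twist (rad), tool assumed pointing down"
    o=r.get_obs();y0=o["tool_rot"][2];Rm=Ro.from_euler("xyz",[180,0,y0],degrees=True)
    print("t %.2f"%o["time_s"],"tcp",np.round(o["tcp_pos"],4),"rot",np.round(o["tool_rot"],2),"F",np.round(o["force"],1),"w %.4f"%o["width"],"g %.1f"%o["grasp_force"])
    for x,y,z,yaw in targets:
        d=Rm.inv().apply(np.array([x,y,z])-o["tcp_pos"])*1000
        print((x,y,z,yaw),np.round(d,1),"twist %.4f"%-np.radians((yaw-y0+180)%360-180))
E
python3 -c "
from h import *
go((.207,.694,.36,163.4),(.612,.17,.36,90),(.612,.17,.30,90))"
```

```text
t 0.10 tcp [0.2071 0.6944 0.2119] rot [-1.7992e+02  1.0000e-02  1.6340e+02] F [-0.6  0.1 -0. ] w 0.0932 g 0.0
(0.207, 0.694, 0.36, 163.4) [  -0.    -0.4 -148.1] twist -0.0000
(0.612, 0.17, 0.36, 90) [-537.9 -386.8 -148.1] twist 1.2811
(0.612, 0.17, 0.3, 90) [-537.9 -386.8  -88.1] twist 1.2811
```

Call:
move_arm --plan '[{"xyz": [0,0,-50],"twist": 0,"fingers": 1},{"xyz": [0,0,-100],"twist": 0,"fingers": 1},{"xyz": [0,0,-148],"twist": 0,"fingers": 1},{"xyz": [-538,-387,-148],"twist": 1.281,"fingers": 1},{"xyz": [-538,-387,-148],"twist": 1.281,"fingers": 1},{"xyz": [-538,-387,-148],"twist": 1.281,"fingers": 1},{"xyz": [-538,-387,-148],"twist": 1.281,"fingers": 1},{"xyz": [-538,-387,-148],"twist": 1.281,"fingers": 1},{"xyz": [-538,-387,-148],"twist": 1.281,"fingers": 1},{"xyz": [-538,-387,-148],"twist": 1.281,"fingers": 1},{"xyz": [-538,-387,-148],"twist": 1.281,"fingers": 1},{"xyz": [-538,-387,-148],"twist": 1.281,"fingers": 1},{"xyz": [-538,-387,-148],"twist": 1.281,"fingers": 1},{"xyz": [-538,-387,-148],"twist": 1.281,"fingers": 1},{"xyz": [-538,-387,-148],"twist": 1.281,"fingers": 1},{"xyz": [-538,-387,-148],"twist": 1.281,"fingers": 1},{"xyz": [-538,-387,-148],"twist": 1.281,"fingers": 1},{"xyz": [-538,-387,-148],"twist": 1.281,"fingers": 1},{"xyz": [-538,-387,-148],"twist": 1.281,"fingers": 1}]' --newtons 20

```text
time_s: 2.0
tcp_pos: [0.6114, 0.1714, 0.3603]
tool_rot: [-179.9, -0.0, 90.0]
force: [0.2, -0.3, -0.5]
width: 0.0007
grasp_force: 0.0
```

Call:
move_arm --plan '[{"xyz": [-26,0,50],"twist": 0,"fingers": 1},{"xyz": [-26,0,100],"twist": 0,"fingers": 1},{"xyz": [-26,0,140],"twist": 0,"fingers": 1},{"xyz": [-26,0,165],"twist": 0,"fingers": 1},{"xyz": [-50,0,165],"twist": 0,"fingers": 1},{"xyz": [-70,0,165],"twist": 0,"fingers": 1},{"xyz": [-78,0,165],"twist": 0,"fingers": 1},{"xyz": [-85,0,165],"twist": 0,"fingers": 1},{"xyz": [-91,0,168],"twist": 0,"fingers": 1},{"xyz": [-97.5,0,171],"twist": 0,"fingers": 1},{"xyz": [-103,0,175],"twist": 0,"fingers": 1},{"xyz": [-108.5,0,179.5],"twist": 0,"fingers": 1},{"xyz": [-113,0,184.5],"twist": 0,"fingers": 1},{"xyz": [-117.5,0,189.5],"twist": 0,"fingers": 1},{"xyz": [-121,0,195.5],"twist": 0,"fingers": 1},{"xyz": [-124.5,0,201.5],"twist": 0,"fingers": 1},{"xyz": [-127,0,208],"twist": 0,"fingers": 1}]'

```text
time_s: 3.7
tcp_pos: [0.6127, 0.0415, 0.1528]
tool_rot: [179.9, 0.1, 89.9]
force: [0.2, -1.4, 1.8]
width: 0.0005
grasp_force: 1.2
```

Call:
move_arm --plan '[{"xyz": [-1,0,5],"twist": 0,"fingers": 1},{"xyz": [-1,0,10],"twist": 0,"fingers": 1},{"xyz": [-2,0,14],"twist": 0,"fingers": 1},{"xyz": [-2,0,16],"twist": 0,"fingers": 1},{"xyz": [-2,0,18],"twist": 0,"fingers": 1}]'

```text
time_s: 4.2
tcp_pos: [0.6121, 0.0414, 0.1345]
tool_rot: [-180.0, -0.0, 90.0]
force: [-0.3, 0.8, 1.1]
width: -0.0001
grasp_force: 0.3
```

Call:
move_arm --plan '[{"xyz": [0,0,1],"twist": 0,"fingers": 1},{"xyz": [0,0,2],"twist": 0,"fingers": 1},{"xyz": [0,0,3],"twist": 0,"fingers": 1}]'

```text
time_s: 4.5
tcp_pos: [0.6123, 0.0412, 0.1318]
tool_rot: [180.0, -0.0, 90.0]
force: [-0.7, -0.0, 0.6]
width: 0.0003
grasp_force: 0.3
```

Call:
move_arm --plan '[{"xyz": [0,0,0.7],"twist": 0,"fingers": 1},{"xyz": [0,0,1.3],"twist": 0,"fingers": 1},{"xyz": [0,0,1.3],"twist": 0,"fingers": 1}]'

```text
time_s: 4.8
tcp_pos: [0.6122, 0.0412, 0.1304]
tool_rot: [180.0, 0.0, 90.0]
force: [0.1, 0.1, 0.9]
width: 0.0004
grasp_force: 0.2
```

Call:
move_arm --plan '[{"xyz": [0,0,0.7],"twist": 0,"fingers": 1},{"xyz": [0,0,1.4],"twist": 0,"fingers": 1},{"xyz": [0,0,1.4],"twist": 0,"fingers": 1}]'

```text
time_s: 5.1
tcp_pos: [0.6122, 0.0412, 0.129]
tool_rot: [180.0, 0.0, 90.0]
force: [-0.1, 0.5, 0.8]
width: 0.0005
grasp_force: 0.2
```

Call:
move_arm --plan '[{"xyz": [0,0,0.7],"twist": 0,"fingers": 1},{"xyz": [0,0,1.4],"twist": 0,"fingers": 1},{"xyz": [0,0,1.4],"twist": 0,"fingers": 1}]'

```text
time_s: 5.4
tcp_pos: [0.6121, 0.0412, 0.1275]
tool_rot: [-180.0, 0.0, 90.0]
force: [-0.4, -0.1, 0.9]
width: 0.0004
grasp_force: 0.2
```

Run:
```python
from h import *
go()
snap("side","s1",(260,150,410,310),4)
```

```text
t 5.40 tcp [0.6121 0.0412 0.1275] rot [-180.    0.   90.] F [-0.4 -0.1  0.9] w 0.0004 g 0.2
```

View pics/s1.png

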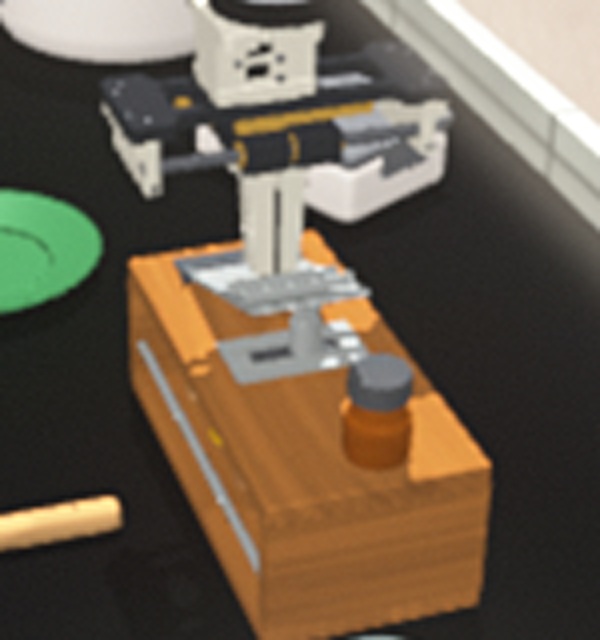

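The side view shows the lever mostly folded. Its rib end is at crop (300,290), with the stud below at (310,330) and the fingers ending behind the ribs at about (275,275). I'll check the angle numerically.

Run:
```python
from h import *
P=lambda p:np.round((proj("side",p)-[260,150])*4).astype(int)
for n,p in dict(tip=(.612,.0412,.1025),hinge=(.612,.102,.105),hingeF=(.576,.102,.105),hingeB=(.648,.102,.105)).items(): print(n,P(p))
for th in(0,.2,.4,.6):
  print(th,[P((x,.102-s*np.cos(th),.105+s*np.sin(th))) for s in(.065,.136) for x in(.576,.648)])
for x in(.60,.612,.62,.63): print("stud",x,P((x,.002,.14)),P((x,.002,.1)))
snap("top","t1",(265,180,400,255),5)
```

```text
tip [271 317]
hinge [239 267]
hingeF [185 275]
hingeB [292 258]
0 [array([217, 327]), array([328, 308]), array([255, 389]), array([371, 368])]
0.2 [array([216, 308]), array([328, 289]), array([254, 347]), array([372, 326])]
0.4 [array([214, 287]), array([326, 268]), array([249, 301]), array([368, 281])]
0.6 [array([211, 266]), array([323, 247]), array([242, 253]), array([361, 234])]
stud 0.6 [274 299] [273 357]
stud 0.612 [294 296] [292 354]
stud 0.62 [306 294] [305 351]
stud 0.63 [322 291] [320 349]
```

View pics/t1.png

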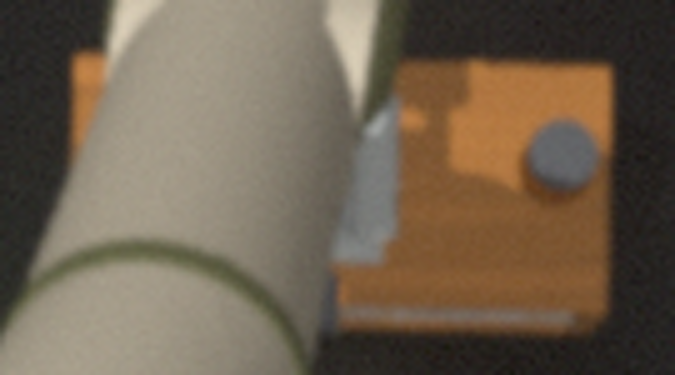

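Run:
```python
from h import *
go()
a=cv2.imread("pics/s1_raw.png")[180:260,290:370]
cv2.imwrite("pics/z1.png",cv2.resize(a,(640,600) if 0 else (600,600),interpolation=cv2.INTER_LANCZOS4))
P=lambda p:np.round((proj("side",p)-[290,180])*7.5).astype(int)
print([P((x,y,.1025)) for x in(.595,.63) for y in(.034,.049)],P((.612,.0412,.1865)))
for th in(.3,.4):
  for s in(.085,.1,.113,.136): print(th,s,[P((x,.102-s*np.cos(th),.105+s*np.sin(th))) for x in(.576,.648)])
```

```text
t 5.50 tcp [0.6121 0.0412 0.1276] rot [-179.99   -0.     90.  ] F [-0.2 -0.5 -0.1] w 0.0003 g 0.1
[array([240, 390]), array([225, 367]), array([342, 372]), array([326, 349])] [286 142]
0.3 0.085 [array([197, 346]), array([410, 310])]
0.3 0.1 [array([211, 357]), array([427, 320])]
0.3 0.113 [array([224, 366]), array([442, 328])]
0.3 0.136 [array([247, 383]), array([469, 344])]
0.4 0.085 [array([194, 320]), array([408, 284])]
0.4 0.1 [array([208, 325]), array([424, 289])]
0.4 0.113 [array([220, 330]), array([439, 293])]
0.4 0.136 [array([242, 339]), array([465, 301])]
```

View pics/z1.png

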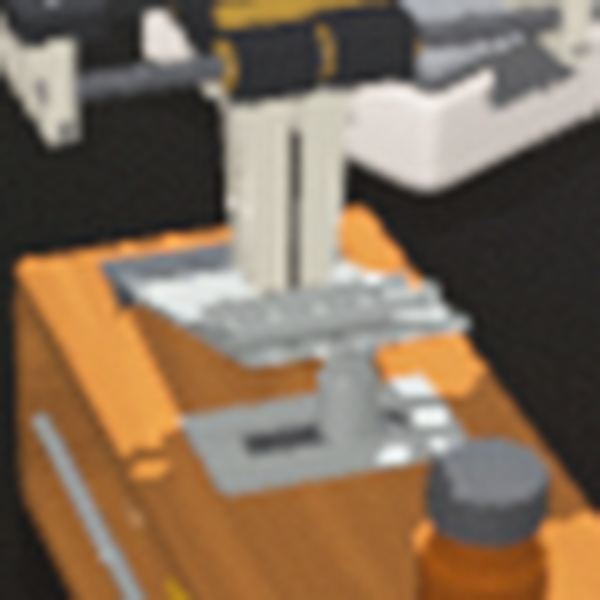

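The zoomed picture shows the lever tip corners at (245,362) and (468,325), so the angle is about 0.35. The stud stands below it at (350,400). The fingers end on the strap at about (265,285), higher than the measured TCP implies. I'll lift a little and compare pictures.

Call:
move_arm --plan '[{"xyz": [0,0,-15],"twist": 0,"fingers": 1},{"xyz": [0,0,-30],"twist": 0,"fingers": 1},{"xyz": [0,0,-30],"twist": 0,"fingers": 1}]'

```text
time_s: 5.8
tcp_pos: [0.6134, 0.0411, 0.1601]
tool_rot: [179.8, -0.0, 90.0]
force: [-0.4, -0.3, -0.0]
width: 0.0006
grasp_force: 0.0
```

Run:
```python
from h import *
go()
a=cv2.imread("pics/s1_raw.png")
snap("side","s2");b=cv2.imread("pics/s2_raw.png")
g=lambda m:cv2.cvtColor(m[180:260,290:370],cv2.COLOR_BGR2GRAY)
A=cv2.resize(np.hstack([a[170:260,290:370],b[170:260,290:370]]),(800,450),interpolation=cv2.INTER_CUBIC);cv2.imwrite("pics/z2.png",A)
```

```text
t 5.80 tcp [0.6134 0.0411 0.1601] rot [ 1.798e+02 -3.000e-02  8.999e+01] F [-0.4 -0.3 -0. ] w 0.0006 g 0.0
```

View pics/z2.png

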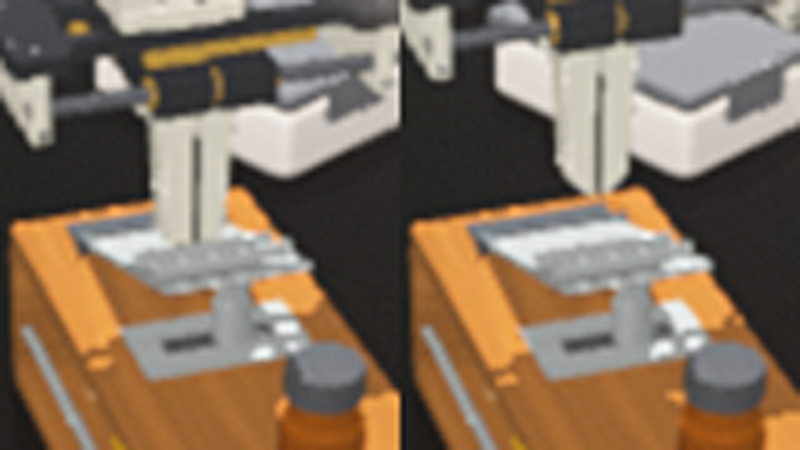

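The left half is before the lift and the right half after. The lever stayed at about 0.35, and the fingertip is now at full-image (329.4,208.6). I'll compute where the real tip is compared with the reported TCP.

Run:
```python
from h import *
o,d=ray("side",329.4,208.6)
for y in(.034,.041,.049): print(y,o+d*(y-o[1])/d[1])
# consistency: rack top corners in side view
print([np.round(proj("side",p)) for p in((.547,-.138,.1),(.677,-.138,.1),(.547,-.138,0),(.677,-.138,0),(.62,.002,.14),(.505,-.358,.034))])
```

```text
0.034 [0.61308153 0.034      0.16412264]
0.041 [0.61561952 0.041      0.15999431]
0.049 [0.61852008 0.049      0.15527621]
[array([327., 278.]), array([383., 266.]), array([326., 314.]), array([380., 302.]), array([337., 223.]), array([345., 385.])]
```

Call:
move_arm --plan '[{"xyz": [0,0,15],"twist": 0,"fingers": 1},{"xyz": [0,0,28],"twist": 0,"fingers": 1},{"xyz": [0,0,33],"twist": 0,"fingers": 1},{"xyz": [0,0,35],"twist": 0,"fingers": 1},{"xyz": [0,0,37],"twist": 0,"fingers": 1},{"xyz": [0,0,39],"twist": 0,"fingers": 1},{"xyz": [0,0,41],"twist": 0,"fingers": 1},{"xyz": [0,0,43],"twist": 0,"fingers": 1},{"xyz": [0,0,44],"twist": 0,"fingers": 1},{"xyz": [0,0,45],"twist": 0,"fingers": 1}]'

```text
time_s: 6.85
tcp_pos: [0.6123, 0.0412, 0.1127]
tool_rot: [180.0, 0.0, 90.0]
force: [-0.2, -0.4, 1.1]
width: 0.0009
grasp_force: 0.3
```

Call:
move_arm --plan '[{"xyz": [0,0,1],"twist": 0,"fingers": 1},{"xyz": [0,0,2],"twist": 0,"fingers": 1},{"xyz": [0,0,3],"twist": 0,"fingers": 1},{"xyz": [0,0,3],"twist": 0,"fingers": 1}]'

```text
time_s: 7.25
tcp_pos: [0.6121, 0.0412, 0.1095]
tool_rot: [-180.0, -0.0, 90.0]
force: [0.1, 0.3, 1.1]
width: 0.0003
grasp_force: 0.1
```

Call:
move_arm --plan '[{"xyz": [0,0,1],"twist": 0,"fingers": 1},{"xyz": [0,0,1.5],"twist": 0,"fingers": 1},{"xyz": [0,0,2],"twist": 0,"fingers": 1},{"xyz": [0,0,2],"twist": 0,"fingers": 1}]'

```text
time_s: 7.65
tcp_pos: [0.6121, 0.0411, 0.1076]
tool_rot: [-180.0, 0.0, 90.0]
force: [-0.3, 0.2, 0.2]
width: 0.0004
grasp_force: 0.1
```

Call:
move_arm --plan '[{"xyz": [0,0,1],"twist": 0,"fingers": 1},{"xyz": [0,0,1.5],"twist": 0,"fingers": 1},{"xyz": [0,0,2],"twist": 0,"fingers": 1},{"xyz": [0,0,2],"twist": 0,"fingers": 1}]'

```text
time_s: 8.05
tcp_pos: [0.6122, 0.0412, 0.1056]
tool_rot: [-180.0, -0.0, 90.0]
force: [-0.1, -1.2, -0.1]
width: 0.0003
grasp_force: 0.1
```

Run:
```python
from h import *
go()
snap("side","s3",(270,170,400,300),4)
P=lambda p:np.round((proj("side",p)-[270,170])*4).astype(int)
for th in(0,.1,.2,.3): print(th,[P((x,.102-.136*np.cos(th),.105+.136*np.sin(th))) for x in(.576,.648)])
print(P((.62,.002,.14)))
```

```text
t 8.05 tcp [0.6122 0.0412 0.1056] rot [-180.   -0.   90.] F [-0.1 -1.2 -0.1] w 0.0003 g 0.1
0 [array([215, 309]), array([331, 288])]
0.1 [array([214, 289]), array([332, 268])]
0.2 [array([214, 267]), array([332, 246])]
0.3 [array([212, 244]), array([330, 224])]
[266 214]
```

View pics/s3.png

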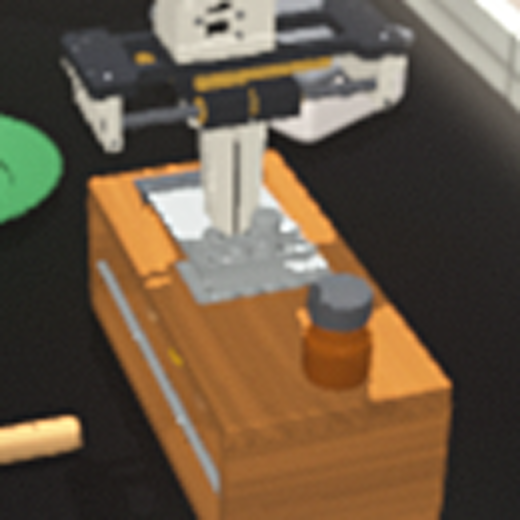

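The side view shows the lever nearly flat, with tip corners at (205,303) and (328,280) and the stud through the slot at (265,220). I'll press the last bit.

Call:
move_arm --plan '[{"xyz": [0,0,0.7],"twist": 0,"fingers": 1},{"xyz": [0,0,1.4],"twist": 0,"fingers": 1},{"xyz": [0,0,2],"twist": 0,"fingers": 1},{"xyz": [0,0,2],"twist": 0,"fingers": 1}]'

```text
time_s: 8.5
tcp_pos: [0.6121, 0.0412, 0.1035]
tool_rot: [-180.0, 0.0, 90.0]
force: [0.7, 0.5, -0.4]
width: 0.0006
grasp_force: 0.0
```

Call:
move_arm --plan '[{"xyz": [0,0,0.7],"twist": 0,"fingers": 1},{"xyz": [0,0,1.4],"twist": 0,"fingers": 1},{"xyz": [0,0,2],"twist": 0,"fingers": 1},{"xyz": [0,0,2],"twist": 0,"fingers": 1}]'

```text
time_s: 8.9
tcp_pos: [0.6122, 0.0412, 0.1015]
tool_rot: [-180.0, 0.0, 90.0]
force: [0.3, -0.0, 0.1]
width: 0.0003
grasp_force: 0.0
```

Call:
move_arm --plan '[{"xyz": [0,0,0.7],"twist": 0,"fingers": 1},{"xyz": [0,0,1.4],"twist": 0,"fingers": 1},{"xyz": [0,0,2],"twist": 0,"fingers": 1},{"xyz": [0,0,2],"twist": 0,"fingers": 1}]'

```text
time_s: 9.3
tcp_pos: [0.6123, 0.0412, 0.1013]
tool_rot: [180.0, -0.1, 90.0]
force: [-4.7, 0.3, 18.2]
width: 0.0002
grasp_force: 9.0
```

Call:
move_arm --plan '[{"xyz": [0,0,-3],"twist": 0,"fingers": 1},{"xyz": [0,0,-50],"twist": 0,"fingers": 1},{"xyz": [0,0,-100],"twist": 0,"fingers": 1},{"xyz": [0,0,-150],"twist": 0,"fingers": 1},{"xyz": [0,0,-180],"twist": 0,"fingers": 1},{"xyz": [0,0,-180],"twist": 0,"fingers": 0}]'

```text
time_s: 9.9
tcp_pos: [0.6143, 0.0411, 0.2843]
tool_rot: [179.6, -0.1, 90.0]
force: [0.1, 1.4, -0.5]
width: 0.0045
grasp_force: 0.0
```

```bash
python3 -c "
from h import *
go((.52,-.36,.28,171),(.505,-.3585,.16,171),(.505,-.3585,.11,171))"
```

```text
t 9.90 tcp [0.6143 0.0411 0.2843] rot [ 1.7957e+02 -9.0000e-02  8.9990e+01] F [ 0.1  1.4 -0.5] w 0.0045 g 0.0
(0.52, -0.36, 0.28, 171) [-401.1  -94.2    4.3] twist -1.4139
(0.505, -0.3585, 0.16, 171) [-399.6 -109.2  124.3] twist -1.4139
(0.505, -0.3585, 0.11, 171) [-399.6 -109.2  174.3] twist -1.4139
```

Call:
move_arm --plan '[{"xyz": [-400,-109,0],"twist": -1.414,"fingers": 0.4},{"xyz": [-400,-109,0],"twist": -1.414,"fingers": 0.4},{"xyz": [-400,-109,0],"twist": -1.414,"fingers": 0.4},{"xyz": [-400,-109,0],"twist": -1.414,"fingers": 0.4},{"xyz": [-400,-109,0],"twist": -1.414,"fingers": 0.4},{"xyz": [-400,-109,0],"twist": -1.414,"fingers": 0.4},{"xyz": [-400,-109,0],"twist": -1.414,"fingers": 0.4},{"xyz": [-400,-109,0],"twist": -1.414,"fingers": 0.4},{"xyz": [-400,-109,0],"twist": -1.414,"fingers": 0.4},{"xyz": [-400,-109,50],"twist": -1.414,"fingers": 0.4},{"xyz": [-400,-109,100],"twist": -1.414,"fingers": 0.4},{"xyz": [-400,-109,150],"twist": -1.414,"fingers": 0.4},{"xyz": [-400,-109,170],"twist": -1.414,"fingers": 0.4},{"xyz": [-400,-109,170],"twist": -1.414,"fingers": 0.4}]'

```text
time_s: 11.3
tcp_pos: [0.501, -0.3572, 0.1054]
tool_rot: [179.8, -0.4, 171.0]
force: [0.1, 0.6, 0.5]
width: 0.0556
grasp_force: 0.0
```

Run:
```python
from h import *
go()
a=eyes.read_camera("side");b=eyes.read_camera("top")
cv2.imwrite("pics/s4_raw.png",a[...,::-1]);cv2.imwrite("pics/t4_raw.png",b[...,::-1])
A=cv2.resize(a[290:430,280:440],None,fx=2.5,fy=2.5,interpolation=cv2.INTER_CUBIC);B=cv2.resize(b[200:310,405:510],(334,350),interpolation=cv2.INTER_CUBIC)
print(A.shape,B.shape);cv2.imwrite("pics/m4.png",np.hstack([A,B])[...,::-1])
o=r.get_obs();t=np.array(o["tcp_pos"])
for dz in(0,-.025): print((proj("side",t+[0,0,dz])-[280,290])*2.5)
```

```text
t 11.30 tcp [ 0.501  -0.3572  0.1054] rot [179.83  -0.38 171.02] F [0.1 0.6 0.5] w 0.0556 g 0.0
(350, 400, 3) (350, 334, 3)
[163.03997779 164.0452173 ]
[161.84946505 189.9349356 ]
```

View pics/m4.png

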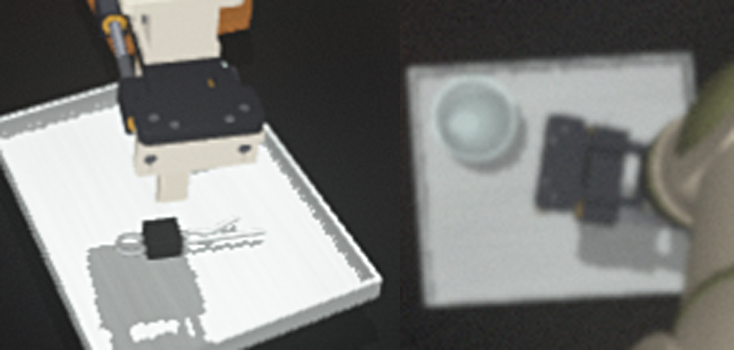

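The picture shows the gripper over the tray, with the near fingertip's lower end at crop (172,198), the clip block at (162,238) and the ramekin clear at (478,122) in the right half.

Run:
```python
from h import *
t=np.array([.501,-.3572,.1054]);d=np.array([-.156,-.988,0])
for off in(.028,.037,.046):
  for z in(.0804,.095,.110): print(off,z,np.round((proj("side",np.r_[(t+d*off)[:2],z])-[280,290])*2.5))
print((proj("side",(.505,-.3585,.034))-[280,290])*2.5)
```

```text
0.028 0.0804 [167. 226.]
0.028 0.095 [168. 211.]
0.028 0.11 [168. 195.]
0.037 0.0804 [170. 237.]
0.037 0.095 [171. 222.]
0.037 0.11 [171. 206.]
0.046 0.0804 [173. 248.]
0.046 0.095 [174. 233.]
0.046 0.11 [175. 217.]
[162.02738254 238.5461469 ]
```

Call:
move_arm --plan '[{"xyz": [-4,-1,40],"twist": 0,"fingers": 0.4},{"xyz": [-4,-1,65],"twist": 0,"fingers": 0.4},{"xyz": [-4,-1,75],"twist": 0,"fingers": 0.4},{"xyz": [-4,-1,78],"twist": 0,"fingers": 0.4},{"xyz": [-4,-1,79],"twist": 0,"fingers": 0.4},{"xyz": [-4,-1,79],"twist": 0,"fingers": 0.4}]'

```text
time_s: 12.0
tcp_pos: [0.5077, -0.361, 0.0321]
tool_rot: [-180.0, 0.1, 171.0]
force: [-0.2, -0.0, 0.0]
width: 0.0556
grasp_force: 0.0
```

Call:
move_arm --plan '[{"xyz": [3,2,4],"twist": 0,"fingers": 0.4},{"xyz": [3,2,6],"twist": 0,"fingers": 0.4},{"xyz": [3,2,7],"twist": 0,"fingers": 0.4},{"xyz": [3,2,8],"twist": 0,"fingers": 0.4},{"xyz": [3,2,8],"twist": 0,"fingers": 0.4}]'

```text
time_s: 12.5
tcp_pos: [0.5043, -0.358, 0.0226]
tool_rot: [180.0, -0.0, 171.0]
force: [-0.3, 0.0, 0.8]
width: 0.0556
grasp_force: 0.0
```

Call:
move_arm --plan '[{"xyz": [0,0,0.7],"twist": 0,"fingers": 0.4},{"xyz": [0,0,1.2],"twist": 0,"fingers": 0.4},{"xyz": [0,0,1.2],"twist": 0,"fingers": 0.4}]'

```text
time_s: 12.8
tcp_pos: [0.5043, -0.358, 0.0214]
tool_rot: [180.0, -0.0, 171.0]
force: [-0.0, -0.1, 0.1]
width: 0.0557
grasp_force: 0.0
```

Call:
move_arm --plan '[{"xyz": [0,0,0],"twist": 0,"fingers": 0.6},{"xyz": [0,0,0],"twist": 0,"fingers": 0.7},{"xyz": [0,0,0],"twist": 0,"fingers": 1},{"xyz": [0,0,0],"twist": 0,"fingers": 1},{"xyz": [0,0,0],"twist": 0,"fingers": 1},{"xyz": [0,0,0],"twist": 0,"fingers": 1}]' --newtons 30

```text
time_s: 13.4
tcp_pos: [0.5044, -0.358, 0.0215]
tool_rot: [-180.0, 0.0, 171.0]
force: [-0.2, 0.5, 0.5]
width: 0.0218
grasp_force: 30.0
```

Call:
move_arm --plan '[{"xyz": [0,0,-15],"twist": 0,"fingers": 1},{"xyz": [0,0,-50],"twist": 0,"fingers": 1},{"xyz": [0,0,-95],"twist": 0,"fingers": 1},{"xyz": [0,0,-140],"twist": 0,"fingers": 1},{"xyz": [0,0,-178],"twist": 0,"fingers": 1},{"xyz": [8,45,-178],"twist": -0.05,"fingers": 1},{"xyz": [16,90,-178],"twist": -0.1,"fingers": 1},{"xyz": [23,135,-178],"twist": -0.157,"fingers": 1},{"xyz": [31,180,-178],"twist": -0.157,"fingers": 1},{"xyz": [39,225,-178],"twist": -0.157,"fingers": 1},{"xyz": [46,270,-178],"twist": -0.157,"fingers": 1},{"xyz": [54,315,-178],"twist": -0.157,"fingers": 1},{"xyz": [59,345,-178],"twist": -0.157,"fingers": 1},{"xyz": [61,359,-178],"twist": -0.157,"fingers": 1},{"xyz": [61,359,-178],"twist": -0.157,"fingers": 1},{"xyz": [61,359,-178],"twist": -0.157,"fingers": 1}]'

```text
time_s: 15.0
tcp_pos: [0.5002, 0.0047, 0.1998]
tool_rot: [-180.0, 0.0, 180.0]
force: [-0.3, -0.8, -0.1]
width: 0.0219
grasp_force: 30.0
```

Call:
move_arm --plan '[{"xyz": [-10,1,40],"twist": 0,"fingers": 1},{"xyz": [-10,1,70],"twist": 0,"fingers": 1},{"xyz": [-10,1,84],"twist": 0,"fingers": 1},{"xyz": [-10,1,84],"twist": 0,"fingers": 1}]'

```text
time_s: 15.4
tcp_pos: [0.509, 0.0047, 0.1137]
tool_rot: [-179.9, -0.2, 179.8]
force: [0.0, -0.6, 0.4]
width: 0.0215
grasp_force: 30.0
```

Run:
```python
from h import *
go()
a=eyes.read_camera("side");b=eyes.read_camera("top")
cv2.imwrite("pics/s5_raw.png",a[...,::-1]);cv2.imwrite("pics/t5_raw.png",b[...,::-1])
A=cv2.resize(a[195:265,295:370],None,fx=6,fy=6,interpolation=cv2.INTER_CUBIC);B=cv2.resize(b[195:255,305:360],None,fx=6,fy=6,interpolation=cv2.INTER_CUBIC)
H=max(A.shape[0],B.shape[0]);f=lambda m:cv2.copyMakeBorder(m,0,H-m.shape[0],0,0,cv2.BORDER_CONSTANT)
m=np.hstack([f(A),f(B)]);print(A.shape,B.shape,m.shape);cv2.imwrite("pics/m5.png",m[...,::-1])
for n,o,s in(("side",(295,195),6),("top",(305,195),6)):
  for k,p in dict(studtop=(.62,.002,.14),hole=(.62,.002,.126),tip=(.584,.002,.126),block=(.51,.006,.128),grip=(.53,.002,.126)).items(): print(n,k,np.round((proj(n,p)-o)*s))
```

```text
t 15.40 tcp [0.509  0.0047 0.1137] rot [-179.93   -0.21  179.84] F [ 0.  -0.6  0.4] w 0.0215 g 30.0
(420, 450, 3) (360, 330, 3) (420, 780, 3)
side studtop [250. 171.]
side hole [249. 201.]
side tip [162. 216.]
side block [-24. 239.]
side grip [ 29. 240.]
top studtop [170.  97.]
top hole [169. 103.]
top tip [168. 187.]
top block [155. 360.]
top grip [165. 313.]
```

View pics/m5.png

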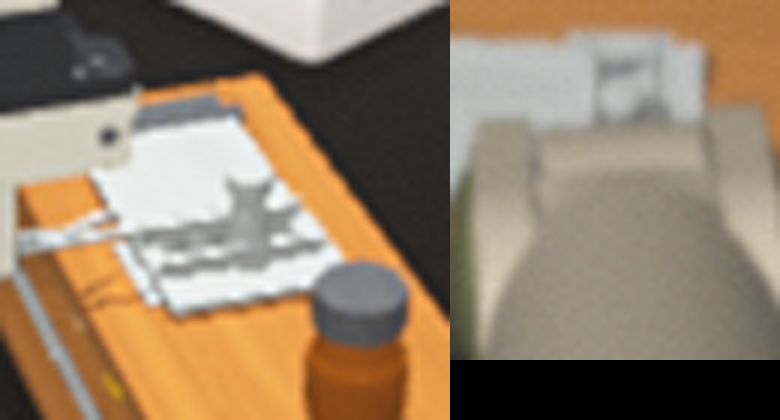

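The left half (side view) shows the flat lever with the stud at (250,180–265) and the clip's legs entering from the left. The straight leg runs along about (20,243) to (130,237). In the right half (top view) the arm hides the clip. I've used all my picture views, so the rest is numeric.

Run:
```python
from h import *
g=cv2.cvtColor(cv2.imread("pics/s5_raw.png"),cv2.COLOR_BGR2GRAY).astype(int)
g3=cv2.cvtColor(cv2.imread("pics/s3_raw.png"),cv2.COLOR_BGR2GRAY).astype(int)
print("     ",*["%3d"%c for c in range(297,345)])
for v in range(227,244): print(v,"|",*["%3d"%g[v,c] for c in range(297,345)])
print("bg (lever flat, no clip)")
for v in range(227,244): print(v,"|",*["%3d"%g3[v,c] for c in range(297,345)])
for x in(.53,.55,.57,.584): print(x,np.round(proj("side",(x,.0015,.126)),1),np.round(proj("side",(x,.0015,.120)),1))
```

```text
297 298 299 300 301 302 303 304 305 306 307 308 309 310 311 312 313 314 315 316 317 318 319 320 321 322 323 324 325 326 327 328 329 330 331 332 333 334 335 336 337 338 339 340 341 342 343 344
227 | 154 109 144 166 170 170 170 171 172 175 175 176 173 153 143 204 237 237 236 235 235 235 234 234 236 236 236 236 235 235 236 236 236 237 238 232 192 156 156 158 153 142 169 227 243 238 218 199
228 | 156  94 127 165 171 170 171 170 172 174 176 175 173 168 130 148 230 241 236 236 235 235 235 235 235 236 237 236 236 236 236 236 236 236 239 241 208 158 153 155 149 150 208 248 246 236 219 198
229 | 158  95 109 151 170 169 170 171 171 173 175 174 173 174 160 154 217 240 237 236 235 235 236 235 235 235 237 236 237 236 236 237 233 230 236 240 203 155 154 152 150 152 192 231 222 194 172 168
230 | 160  97  93 127 160 169 170 169 168 168 172 177 187 216 220 191 179 205 232 236 236 236 236 237 237 237 232 229 235 239 240 242 238 227 224 219 185 160 166 161 152 147 144 151 151 146 148 181
231 | 162  97  89 103 143 167 166 169 169 172 185 207 216 226 217 177 142 154 220 238 236 235 237 241 241 241 239 22
[... 5281 characters left out ...]
103 101  94  94 127 149 151 149 128 113 116 117 117 112 119 146 160 162 161 161 156 158 159 158 159 158 157 159 161 159 160 157 153 157 167 171 162 155 146 145 154 152 144
242 | 130 156 147 115 101 103 103 100  96 100 108 110 108 106 108 110 117 119 116 113 133 156 162 160 147 142 152 158 158 161 160 156 158 161 163 166 157 145 137 150 159 149 138 128 125 126 125 120
243 | 116 146 159 133 109 106 107 107 101  94  98 106 108 107 108 112 115 119 118 113 120 143 157 160 158 154 168 167 166 169 163 149 137 143 154 152 143 127 115 119 128 123 117 113 112 112 110 108
0.53 [299.9 235. ] [300.  237.2]
0.55 [308.2 233.6] [308.2 235.8]
0.57 [316.4 232.2] [316.4 234.3]
0.584 [322.1 231.2] [322.1 233.4]
```

Call:
move_arm --plan '[{"xyz": [-8,0,0],"twist": 0,"fingers": 1},{"xyz": [-16,0,0],"twist": 0,"fingers": 1},{"xyz": [-16,0,0],"twist": 0,"fingers": 1},{"xyz": [-16,0,0],"twist": 0,"fingers": 1}]'

```text
time_s: 15.9
tcp_pos: [0.5266, 0.0071, 0.1158]
tool_rot: [180.0, 0.1, -180.0]
force: [0.7, -1.1, -0.9]
width: 0.0215
grasp_force: 30.0
```

Run:
```python
from h import *
im=cv2.imread("pics/t0_raw.png");g=cv2.cvtColor(im,cv2.COLOR_BGR2GRAY).astype(int)
for v in range(201,224): print(v,"|",*["%3d"%g[v,c] for c in range(320,346)])
R=im[...,2].astype(float)
for v in(225,230,235):
    row=R[v]; e=[]
    for lo,hi in((268,290),(378,398)):
        d=np.abs(np.diff(row[lo:hi]));c=np.arange(lo,hi-1)+.5; d[d<8]=0; e.append((d*c).sum()/d.sum())
    print(v,e,plane("top",e[0],v,.1)[1],plane("top",e[1],v,.1)[1],"mid",(plane("top",e[0],v,.1)[1]+plane("top",e[1],v,.1)[1])/2)
for y in(-.002,0,.002,.004): print(y,proj("top",(.62,y,.14)),proj("top",(.62,y,.10)))
```

```text
201 | 134 136 137 143 161 174 179 180 178 177 177 176 179 179 181 182 180 180 179 178 176 170 153 138 134 132
202 | 135 135 136 146 163 179 184 184 185 182 183 182 186 188 189 186 185 186 186 183 182 176 158 140 134 132
203 | 130 133 137 146 162 179 187 186 187 184 184 183 187 187 186 188 189 190 186 185 184 176 158 141 135 137
204 | 129 128 138 146 165 179 183 184 187 185 181 179 183 183 183 185 188 188 187 188 184 177 155 140 133 134
205 | 120 125 132 145 161 178 185 185 186 186 179 171 167 167 171 178 185 187 186 186 185 175 156 140 135 137
206 | 107 114 127 140 158 175 181 183 186 185 177 155 150 153 156 169 181 185 188 187 185 174 154 140 133 131
207 |  94 102 113 128 146 158 166 176 177 178 171 158 154 155 158 169 182 188 187 185 184 177 154 138 136 136
208 |  90  95 103 113 129 140 145 154 163 167 169 170 173 175 175 178 182 187 187 188 185 175 154 138 135 135
209 |  91  95 100 110 119 128 132 136 141 150 169 180 186 186 181 179 175 182 187 186 185 174 155 139 134 137
210 |  97 110 114 118 125 124 127 129 131 147 173 189 190 188 181 177 174 175 180 182 183 174 155 139 133 133

[... 1377 characters left out ...]
  82 108 156 180 186 186 185 181 168 150 141 141 139
225 [np.float64(279.77777777777777), np.float64(386.21794871794873)] 0.1396670614303991 -0.1363005640052863 mid 0.0016832487125563872
230 [np.float64(278.07894736842104), np.float64(386.6489361702128)] 0.14366011405011755 -0.13749802899778227 mid 0.0030810425261676433
235 [np.float64(277.8724137931035), np.float64(386.62179487179486)] 0.14378174970471705 -0.13750805425115536 mid 0.003136847726780842
-0.002 [334.91486754 211.19245145] [334.61859703 213.8975432 ]
0 [334.12273505 211.17636467] [333.84939469 213.88190689]
0.002 [333.33061127 211.16028036] [333.08020061 213.8662727 ]
0.004 [332.53849639 211.14419851] [332.31101497 213.85064062]
```

Call:
move_arm --plan '[{"xyz": [-4,0,0],"twist": 0,"fingers": 1},{"xyz": [-8,0,0],"twist": 0,"fingers": 1},{"xyz": [-11,0,0],"twist": 0,"fingers": 1},{"xyz": [-13,0,0],"twist": 0,"fingers": 1},{"xyz": [-13,0,0],"twist": 0,"fingers": 1}]'

```text
time_s: 16.4
tcp_pos: [0.5394, 0.0071, 0.1154]
tool_rot: [-180.0, 0.0, -180.0]
force: [0.6, -0.2, -0.2]
width: 0.0216
grasp_force: 30.0
```

Call:
move_arm --plan '[{"xyz": [-2,0,0],"twist": 0,"fingers": 1},{"xyz": [-4,0,0],"twist": 0,"fingers": 1},{"xyz": [-6,0,0],"twist": 0,"fingers": 1},{"xyz": [-6,0,0],"twist": 0,"fingers": 1}]'

```text
time_s: 16.8
tcp_pos: [0.5455, 0.0072, 0.1154]
tool_rot: [180.0, 0.0, -180.0]
force: [0.3, 0.6, 0.5]
width: 0.0218
grasp_force: 30.0
```

Call:
move_arm --plan '[{"xyz": [-2,0,0],"twist": 0,"fingers": 1},{"xyz": [-4,0,0],"twist": 0,"fingers": 1},{"xyz": [-6,0,0],"twist": 0,"fingers": 1},{"xyz": [-8,0,0],"twist": 0,"fingers": 1},{"xyz": [-8,0,0],"twist": 0,"fingers": 1}]'

```text
time_s: 17.3
tcp_pos: [0.5535, 0.0072, 0.1154]
tool_rot: [180.0, 0.0, -180.0]
force: [-0.6, 0.4, -0.7]
width: 0.022
grasp_force: 30.0
```

Call:
move_arm --plan '[{"xyz": [-3,0,0],"twist": 0,"fingers": 1},{"xyz": [-6,0,0],"twist": 0,"fingers": 1},{"xyz": [-9,0,0],"twist": 0,"fingers": 1},{"xyz": [-12,0,0],"twist": 0,"fingers": 1},{"xyz": [-12,0,0],"twist": 0,"fingers": 1}]'

```text
time_s: 17.8
tcp_pos: [0.5656, 0.0073, 0.1154]
tool_rot: [180.0, 0.0, -180.0]
force: [-0.2, 1.0, -0.2]
width: 0.0217
grasp_force: 30.0
```

Call:
move_arm --plan '[{"xyz": [-2,0,0],"twist": 0,"fingers": 1},{"xyz": [-4,0,0],"twist": 0,"fingers": 1},{"xyz": [-6,0,0],"twist": 0,"fingers": 1},{"xyz": [-8,0,0],"twist": 0,"fingers": 1},{"xyz": [-8,0,0],"twist": 0,"fingers": 1}]'

```text
time_s: 18.3
tcp_pos: [0.5734, 0.0074, 0.1154]
tool_rot: [180.0, 0.0, -180.0]
force: [-0.5, 2.7, -0.7]
width: 0.022
grasp_force: 30.0
```

Call:
move_arm --plan '[{"xyz": [-2,0,0],"twist": 0,"fingers": 1},{"xyz": [-4,0,0],"twist": 0,"fingers": 1},{"xyz": [-6,0,0],"twist": 0,"fingers": 1},{"xyz": [-6,0,0],"twist": 0,"fingers": 1}]'

```text
time_s: 18.7
tcp_pos: [0.5793, 0.0075, 0.1154]
tool_rot: [180.0, 0.0, -180.0]
force: [-1.9, 3.7, -0.9]
width: 0.0218
grasp_force: 30.0
```

Call:
move_arm --plan '[{"xyz": [-2,0,0],"twist": 0,"fingers": 1},{"xyz": [-4,0,0],"twist": 0,"fingers": 1},{"xyz": [-6,0,0],"twist": 0,"fingers": 1},{"xyz": [-6,0,0],"twist": 0,"fingers": 1}]'

```text
time_s: 19.1
tcp_pos: [0.5858, 0.0079, 0.1156]
tool_rot: [180.0, 0.1, -179.9]
force: [0.2, 4.4, 0.3]
width: 0.0219
grasp_force: 30.0
```

Call:
move_arm --plan '[{"xyz": [-2,0,0],"twist": 0,"fingers": 1},{"xyz": [-4,0,0],"twist": 0,"fingers": 1},{"xyz": [-5,0,0],"twist": 0,"fingers": 1},{"xyz": [-5,0,0],"twist": 0,"fingers": 1}]'

```text
time_s: 19.5
tcp_pos: [0.5914, 0.0082, 0.1157]
tool_rot: [179.9, 0.1, -179.9]
force: [0.6, 5.7, -0.7]
width: 0.0218
grasp_force: 30.0
```

Call:
move_arm --plan '[{"xyz": [-1,0,0],"twist": 0,"fingers": 1},{"xyz": [-2,0,0],"twist": 0,"fingers": 1},{"xyz": [-2,0,0],"twist": 0,"fingers": 1}]'

```text
time_s: 19.8
tcp_pos: [0.5937, 0.0082, 0.1158]
tool_rot: [179.9, 0.2, -179.9]
force: [1.1, 6.0, -1.2]
width: 0.022
grasp_force: 30.0
```

Call:
move_arm --plan '[{"xyz": [-0.7,0.7,0],"twist": 0,"fingers": 1},{"xyz": [-1.4,1,0],"twist": 0,"fingers": 1},{"xyz": [-1.4,1,0],"twist": 0,"fingers": 1}]'

```text
time_s: 20.1
tcp_pos: [0.5948, 0.0089, 0.1158]
tool_rot: [180.0, 0.1, -180.0]
force: [1.7, 5.5, -1.6]
width: 0.0218
grasp_force: 30.0
```

Call:
move_arm --plan '[{"xyz": [-0.7,0.7,0.3],"twist": 0,"fingers": 1},{"xyz": [-1.2,1,0.3],"twist": 0,"fingers": 1},{"xyz": [-1.2,1,0.3],"twist": 0,"fingers": 1}]'

```text
time_s: 20.4
tcp_pos: [0.5954, 0.0094, 0.1153]
tool_rot: [180.0, 0.1, -180.0]
force: [1.1, 5.2, -0.3]
width: 0.0218
grasp_force: 30.0
```

Call:
move_arm --plan '[{"xyz": [-0.7,0.5,0],"twist": 0,"fingers": 1},{"xyz": [-1.3,0.5,0],"twist": 0,"fingers": 1},{"xyz": [-1.3,0.5,0],"twist": 0,"fingers": 1}]'

```text
time_s: 20.7
tcp_pos: [0.596, 0.0097, 0.1151]
tool_rot: [-180.0, -0.0, -180.0]
force: [0.1, 4.4, -0.3]
width: 0.0216
grasp_force: 30.0
```

Call:
move_arm --plan '[{"xyz": [-0.7,0.5,0],"twist": 0,"fingers": 1},{"xyz": [-1.3,0.5,0],"twist": 0,"fingers": 1},{"xyz": [-1.3,0.5,0],"twist": 0,"fingers": 1}]'

```text
time_s: 21.0
tcp_pos: [0.5971, 0.0102, 0.115]
tool_rot: [180.0, -0.0, -180.0]
force: [-1.2, 5.1, -1.6]
width: 0.0218
grasp_force: 30.0
```

Call:
move_arm --plan '[{"xyz": [-0.7,0,0],"twist": 0,"fingers": 1},{"xyz": [-1.3,0,0],"twist": 0,"fingers": 1},{"xyz": [-1.3,0,0],"twist": 0,"fingers": 1}]'

```text
time_s: 21.3
tcp_pos: [0.5979, 0.0103, 0.1149]
tool_rot: [180.0, -0.1, -180.0]
force: [-2.7, 4.7, 0.0]
width: 0.0218
grasp_force: 30.0
```

Call:
move_arm --plan '[{"xyz": [-0.6,0,0],"twist": 0,"fingers": 1},{"xyz": [-1.2,0,0],"twist": 0,"fingers": 1},{"xyz": [-1.2,0,0],"twist": 0,"fingers": 1}]'

```text
time_s: 21.6
tcp_pos: [0.598, 0.0103, 0.1148]
tool_rot: [180.0, -0.2, -180.0]
force: [-4.5, 5.7, 1.6]
width: 0.0219
grasp_force: 30.0
```

Call:
move_arm --plan '[{"xyz": [1,0,0],"twist": 0,"fingers": 1},{"xyz": [1,0,0],"twist": 0,"fingers": 0.7},{"xyz": [1,0,0],"twist": 0,"fingers": 0.5},{"xyz": [1,0,0],"twist": 0,"fingers": 0.5},{"xyz": [1,0,0],"twist": 0,"fingers": 0.5},{"xyz": [1,0,0],"twist": 0,"fingers": 0.5}]'

```text
time_s: 22.2
tcp_pos: [0.599, 0.0098, 0.1152]
tool_rot: [-180.0, 0.0, 180.0]
force: [-0.2, -0.5, -0.2]
width: 0.0462
grasp_force: 0.0
```

Call:
move_arm --plan '[{"xyz": [0,0,-15],"twist": 0,"fingers": 0.5},{"xyz": [0,0,-50],"twist": 0,"fingers": 0.5},{"xyz": [0,0,-100],"twist": 0,"fingers": 0.5},{"xyz": [0,0,-150],"twist": 0,"fingers": 0.5},{"xyz": [40,40,-180],"twist": 0,"fingers": 0.5},{"xyz": [80,80,-180],"twist": 0,"fingers": 0.5},{"xyz": [100,120,-180],"twist": 0,"fingers": 0.5},{"xyz": [110,165,-180],"twist": 0,"fingers": 0.5},{"xyz": [110,210,-180],"twist": 0,"fingers": 0.5},{"xyz": [110,250,-180],"twist": 0,"fingers": 0.5},{"xyz": [110,250,-180],"twist": 0,"fingers": 0.5},{"xyz": [110,250,-180],"twist": 0,"fingers": 0.5}]'

```text
time_s: 23.4
tcp_pos: [0.4885, 0.2607, 0.2949]
tool_rot: [-180.0, -0.0, -179.9]
force: [-0.0, -0.2, -0.6]
width: 0.0463
grasp_force: 0.0
```

Run:
```python
from h import *
go()
S=eyes.read_camera("side");T=eyes.read_camera("top")
cv2.imwrite("pics/s6_raw.png",S[...,::-1]);cv2.imwrite("pics/t6_raw.png",T[...,::-1])
for n,I,b in(("top",T,(315,190,350,240)),("side",S,(300,205,355,245))):
    g=cv2.cvtColor(I,cv2.COLOR_RGB2GRAY)[b[1]:b[3],b[0]:b[2]]
    m=(g<75).astype(np.uint8);k,l,s,c=cv2.connectedComponentsWithStats(m)
    for i in range(1,k):
        if s[i,4]>5: print(n,s[i]+np.r_[b[0],b[1],0,0,0],c[i]+b[:2])
    print(n,"block pred",proj(n,(.598,.007,.128)),"block top",proj(n,(.598,.007,.137)),"stud",proj(n,(.622,.003,.14)))
g=cv2.cvtColor(T,cv2.COLOR_RGB2GRAY)
for v in range(194,234): print(v,"|",*["%3d"%g[v,c] for c in range(318,348)])
```

```text
t 23.40 tcp [0.4885 0.2607 0.2949] rot [-1.7997e+02 -2.0000e-02 -1.7987e+02] F [-0.  -0.2 -0.6] w 0.0463 g 0.0
top [315 190  35   2  51] [334.98039216 190.31372549]
top [327 217   7   9  53] [330.30188679 220.62264151]
top block pred [331.12584328 220.48043769] block top [331.16907448 219.91604533] stud [332.9493745  210.37161922]
side [300 205  55  17 386] [331.06476684 209.39896373]
side [320 224  12  11  93] [325.90322581 229.04301075]
side [353 224   2   4   6] [353.66666667 225.5       ]
side block pred [326.96012333 228.30885393] block top [327.00446583 225.03443321] stud [337.24152817 223.12581976]
194 | 133 134 132 136 133 132 134 133 135 136 134 131 134 147 157 143 133 132 130 134 131 131 133 132 132 133 131 131 131 130
195 | 134 138 135 134 136 133 135 133 135 131 135 134 136 150 160 145 131 133 131 132 132 134 133 132 134 131 133 132 132 134
196 | 138 134 133 134 136 133 137 136 137 135 133 134 134 150 159 144 131 128 123 123 128 134 134 135 132 131 131 130 134 132
197 | 133 135 136 135 135 137 137 142 139 136 133 135 136 144 158 142 132 127 118 114 126 129 135 131 131 133
[... 3852 characters left out ...]
35 142 157 157 140 135 148 155 157 155 174 184 185 183 182 180 164 148
229 | 160 160 162 166 168 172 175 171 172 169 147 134 135 149 163 165 149 143 146 147 144 149 164 168 168 169 167 161 152 142
230 | 139 141 140 140 143 150 156 156 159 165 153 141 142 153 166 172 159 149 148 152 151 154 162 153 146 143 144 137 134 137
231 | 134 133 131 130 134 141 155 153 152 162 160 151 150 159 169 169 163 157 153 160 164 167 164 149 139 132 130 124 126 131
232 | 134 135 133 135 139 142 146 145 147 154 159 157 158 163 163 159 153 147 141 148 159 162 159 143 135 134 134 133 130 132
233 | 137 138 137 138 138 138 138 141 140 146 153 157 158 158 147 142 135 128 124 136 144 150 144 136 135 137 135 134 136 135
```

```bash
python3 -c "
from h import *
print(hand_in())"
```

```text
the job is handed in; nothing more can be done
None
```

The rack is locked and handed in at about 23.5 s: the lever is flat over the stud and the clip is through the cross hole, pushed until it met the stud at about 4.5 N. One blemish: the lever press briefly hit about 18 N as it bottomed out, firmer than gentle; the jar, ramekin and plate were kept clear of throughout, though not measured again at the end.

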